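Take off a trolley wheel's hub cap of unknown thread hand

TASK

The larger trolley wheel on the plywood board has a steel hub cap with a bar grip, on a quick thread whose hand nobody knows: try loosening it one way and then the other until you find the way it turns, unscrew it and lift it straight off the hub. Carry it, still level, over the middle of the round dish and finish while holding it there in the gripper, clear above the dish. Leave the dish and everything else on the bench where it is.

Things in the scene. Friction and masses are not known exactly. Their poses are not given: they have to be found in the camera images.
- cap: Plain steel hub cap, about 140 g, screwed on the upward-facing hub of the larger wheel. Round skirt 58 mm in diameter, 28 mm high, closed on top; on it stands a flat-sided bar grip 46 mm long, 14 mm thick, 30 mm high (whole cap 58 mm high). Origin: centre of its underside; z up, the bar from z = 28 to 58 mm; x along the bar. It turns about its z axis. Lifted 25 mm it is clear of the hub.
- cap_bar (a point): Middle of the cap's bar grip, 43 mm above the cap's underside, on its axis; same axes as the cap.
- hub (a point): Point on the wheel's axis at the cap's underside, 60 mm above the bench. Quick thread, hand not visible, drawn anew each time. Wrong way: the cap stops dead within 15 degrees; turn it back. Right way: it runs freely at the same height, cannot lift over 3 mm before 60 degrees from its start, lifts straight off from 60 to 100 (best 80), meets a stop near 110. No spring back.
- wheel: The larger trolley wheel, black tyre 125 mm in diameter, 40 mm thick, lying flat and fixed on the plywood board. Origin: centre of its underside, 18 mm above the bench. Its steel disc (top 42 mm above the origin) carries the cap, so the cap's underside starts 60 mm above the bench.
- small_wheel: The other trolley wheel, 100 mm in diameter, 40 mm thick, with a smooth round closed cover 52 mm in diameter and 17 mm high over its hub; fixed on the board, 150 mm centre to centre from the larger wheel. To be left alone. Origin: centre of its underside.
- board: Plywood board 170 x 300 x 18 mm fixed to the bench, carrying both wheels, which lie 75 mm either side of its centre along its y axis. Origin: centre of its underside.
- dish: Round aluminium parts dish, 124 mm across the rim, 28 mm high, empty, standing loose on the bench. Origin: centre of its underside; the middle of the dish lies on the vertical through it.
- parts_box: Bystander: square grey plastic box 110 x 110 x 40 mm with a few nuts in it, loose. Origin: centre of its underside.
- spray_can: Bystander: upright can 52 mm in diameter, 150 mm high, loose, beyond the board. Origin: centre of its underside.
- tape_roll: Bystander: empty cardboard tape roll, 90 mm in diameter, 24 mm high, lying flat beyond the board. Origin: centre of its underside.
Mind the look-alikes: they are no part of the job. Leave any red or turquoise look-alike of the cap alone.

How it is judged:
At the end, for the whole second after the job is handed in: The cap is off the hub and held still in the fingers (gripped with over 2 N), upright within 17 degrees, its centre within 45 mm of the vertical through the dish's middle, its underside 50 to 400 mm above the bench, not touching the dish (horizontal distance between cap and dish below 0.045 m and height (world z) of cap between 0.05 and 0.4 m and angle between cap's own z axis and vertical below 0.3 rad and contact force between the fingers and cap above 2 N and contact force between dish and cap below 0.05 N and linear speed of cap below 0.03 m/s); the arm keeps its last pose, push and grip.
It fails at once if the dish, or another loose thing on the bench, is pushed more than 30 mm from its place or tipped (distance of any of dish, parts_box, spray_can, tape_roll from where it was at the start of the episode above 0.03 m or angle between any of dish, parts_box, spray_can, tape_roll's own z axis and vertical above 0.5 rad).
It also fails if it takes over 54 s, if anything falls off the work surface, if the arm or the gripper's body presses on something with over 40 N, if the wrist force passes 120 N, or if a joint passes its speed limit or range.

ROBOT

A 7-joint arm with a two-finger parallel gripper is mounted at the origin on the work surface. World frame = base frame: x ahead of the robot, y to its left, z up, the work surface at z = 0. Lengths are in m, angles in rad, forces in N, time in s.
With the tool pointing down it reaches from about 0.4 to 0.75 m from the base axis. Payload 19.5 kg.
Tool frame: the origin (TCP) lies at the very end of the fingers, on their centre line; the grasp point (between the pads) lies 19 mm behind it (manip.grasp_offset is the y of the grasp point in the tool frame, in m); y points along the fingers, x is the direction in which the jaws open and shut, and the axes are right-handed (so a half turn about y gives the same grasp; the last joint's range is limited). The gripper opens to 85 mm and grips with 20 to 120 N. Pads are 22 mm wide; open, the fingers measure 114 mm over their backs; the gripper's body (76 mm by 85 mm) begins 54 mm behind the grasp point. The pads swing forward as they close: fully open they stand 13 mm farther back than shut.
Start: joints at [-1.374, 0.707, -0.028, 1.485, 0.022, 0.951, -0.075], TCP at [0.136, 0.559, 0.231] pointing down, gripper open.
Joint ranges: [-2.71, 2.71], [-0.32, 2.16], [-1.57, 1.52], [0, 2.45], [-1.46, 4.6], [0, 2.02], [-2.83, 2.83]. Speed limits (rad/s): [1.89, 1.89, 2.57, 2.57, 3.01, 3.01, 3.01].

INTERFACE

Orientations are given as a 3x3 rotation matrix whose columns are the frame's x, y, z axes.
In Python, from cell import readout, read_camera, manip, find_in, outline_of, landmark_of gives the robot as it stands.
- The arm moves only by the tool step_arm, never from a script. Its argument "series" is a list of rows, each a list of 3 entries, a list of its own where there are three numbers: the opening in per cent of the stroke, from 0 (shut) to 100 (fully open), then the shift along the tool's x, y, z in mm, then the turn, a rotation vector about the tool's x, y, z in rad. A call has exactly 10 rows; each row is the pose to reach, as a shift and turn from the pose commanded when the call began, along the tool's axes at that moment; what a row does not reach only later rows make up. A row lasts 1/10 s, in which the tool goes at most 50 mm and 8.59 degrees, less where a joint would pass 70% of its speed; a pose out of reach is approached as far as the arm can. A call with a gripper value outside its range is refused whole. The fingers move at their own pace and stop on an object; "squeeze" is the grip in N (left out, the last holds). Time passes only in rows, so rows that repeat a pose let the fingers close, or fill a call up. It gives the time, the measured TCP pose, the force and the opening at its end, in the units of the state.
- readout.observe(): the state, without advancing time (a new reading comes with each control period).
- read_camera(name): name is "side" or "top" or "wrist"; returns a dict with "pixels" (480x640x3 uint8, blue, green, red), "mtx" (3x3 intrinsics, pixels), "R" (3x3) and "t" (3): a world point X has camera coordinates R X + t; the wrist camera has in their place "hand_eye" (4x4, takes a point from camera to tool coordinates, whose origin is the TCP and whose axes are the tool frame's). Camera axes: x right, y down, z forward; pixel columns grow to the right and rows downward; lengths in m; the calibration is good to about 2 mm. A picture is of the moment at which its call begins: read the wrist's pose just before it. There is no depth.
- manip.job_done(): hands the job in, once; it reports no verdict.
Trained networks look in a picture, given as the dict that the camera call returned (one of the last four; its "shot" number tells which), for a name from the list of things; names that differ only in an ending like _2 or _b are one class to them, and where a whole thing is asked for, a point or a joint stands for the part that bears it (a point fixed in the world has none). Each returns a list of dicts, best first, with "score" (0 to 1); they miss things now and then, are a little off and sometimes report something else, mostly with a low value. They report only what shows in the picture. A call takes as long as a camera call. They do not tell look-alikes from the thing itself.
- find_in(picture, thing): "at" ([x, y, z] in m, in world coordinates, good to about 4 mm: the middle of the surface that is visible of it).
- outline_of(picture, thing): "mask" (480x640 bool, what is visible of it).
- landmark_of(picture, thing): "at" ([x, y, z] in m, in world coordinates, good to about 4 mm: a listed point, or the origin of a listed thing).
The state is a dict: "t": time; "q": joint angles; "joint_velocities": joint speeds; "tau": joint torques, N m; "tcp_pos": TCP position; "ee_rot": TCP orientation; "force": force on the tool from outside, world axes, zero at the start; "moment": the same for the moment, N m; "width": finger opening in m.
Only numpy, scipy, OpenCV 4.12 (cv2) and the standard library are available. Lean on these libraries where they do the work, as an engineer would, in place of code of your own. Each camera call takes 0.05 s, during which the arm holds its last target. There are 200 camera calls.

## Working session

There is one attempt and no reset: what is moved stays moved. The work goes in short steps, Python scripts to look and compute and a tool call to move; the robot and the scene stay as the last step left them, time stands still between calls to the robot, and variables do not carry over. Pictures are saved under pics/ and viewed, about 8 in all and at most 12, crops included, and the job is handed in when it is done.

Besides the shell and the picture viewer there is one more tool, called after "Call:" as name([rows], argument=value, ...), one row to a line, values as JSON. step_arm: Moves the arm, as the interface text tells. Its arguments: {"type":"object","properties":{"series":{"type":"array"},"squeeze":{"type":"number"}},"required":["series"]}

```bash
mkdir -p pics; cat > h.py <<'E'
import numpy as np, cv2
from cell import *
def proj(p,X):
    c=p["R"]@np.array(X)+p["t"]; u=p["mtx"]@c; return (u[:2]/u[2]).round(0)
E
python3 - <<'E'
from h import *
s=readout.observe(); print({k:np.round(v,3) for k,v in s.items()}); print(manip.grasp_offset)
ims=[]
for n in("top","side"):
    p=read_camera(n); cv2.imwrite(f"pics/{n}1.png",p["pixels"])
    for th in("cap","hub","cap_bar","dish","wheel","small_wheel"):
        print(n,th,[(np.round(d["at"],3),round(d["score"],2),proj(p,d["at"])) for d in landmark_of(p,th)[:3]])
E
```

```text
{'t': np.float64(0.0), 'q': array([-1.374,  0.707, -0.028,  1.485,  0.022,  0.951, -0.075]), 'joint_velocities': array([ 0.   , -0.001, -0.   ,  0.001,  0.   ,  0.   , -0.002]), 'tau': array([-0.0000e+00, -8.8321e+01,  1.2350e+00, -2.3617e+01,  1.7000e-02,
        7.0000e-03, -0.0000e+00]), 'tcp_pos': array([0.136, 0.558, 0.231]), 'ee_rot': array([[ 0.237, -0.   , -0.972],
       [ 0.972, -0.001,  0.237],
       [-0.001, -1.   , -0.   ]]), 'force': array([ 0.064,  0.167, -0.295]), 'moment': array([-0.04 ,  0.048,  0.043]), 'width': np.float64(0.086)}
-0.0187
top cap [(array([0.544, 0.108, 0.062]), 0.85, array([261., 231.])), (array([ 0.708,  0.021, -0.002]), 0.81, array([304., 169.])), (array([ 0.316,  0.154, -0.003]), 0.77, array([238., 340.]))]
top hub [(array([0.545, 0.105, 0.06 ]), 0.72, array([263., 231.]))]
top cap_bar [(array([0.703, 0.246, 0.044]), 0.91, array([203., 162.])), (array([0.712, 0.02 , 0.042]), 0.89, array([305., 161.])), (array([0.315, 0.155, 0.045]), 0.72, array([235., 340.]))]
top dish [(array([ 0.458,  0.383, -0.005]), 0.8, array([138., 273.]))]
top wheel [(ar
[... 284 characters left out ...]
45, 0.001]), 0.69, array([352., 186.]))]
side hub [(array([0.542, 0.102, 0.062]), 0.74, array([307., 209.])), (array([ 0.49 , -0.034,  0.019]), 0.38, array([298., 264.]))]
side cap_bar [(array([0.702, 0.029, 0.044]), 0.96, array([379., 223.])), (array([0.542, 0.104, 0.108]), 0.89, array([307., 193.])), (array([0.318, 0.159, 0.043]), 0.87, array([214., 214.]))]
side dish [(array([0.457, 0.386, 0.001]), 0.6, array([258., 170.]))]
side wheel [(array([0.54 , 0.103, 0.02 ]), 0.86, array([307., 221.])), (array([0.511, 0.035, 0.001]), 0.22, array([301., 247.]))]
side small_wheel [(array([ 0.488, -0.034,  0.022]), 0.92, array([298., 263.])), (array([0.516, 0.035, 0.001]), 0.33, array([303., 247.]))]
```

View pics/top1.png

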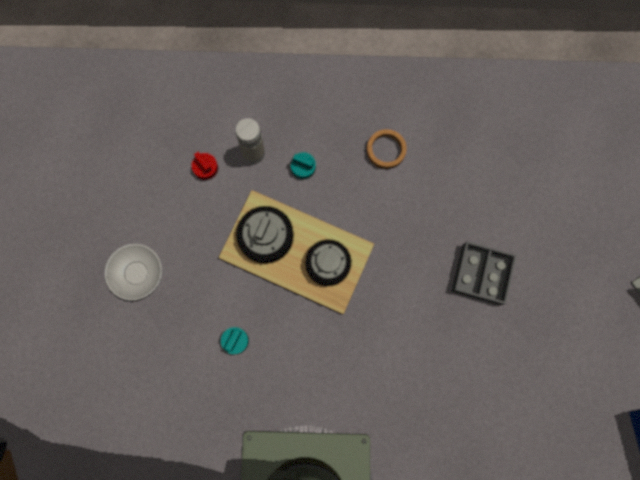

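View pics/side1.png

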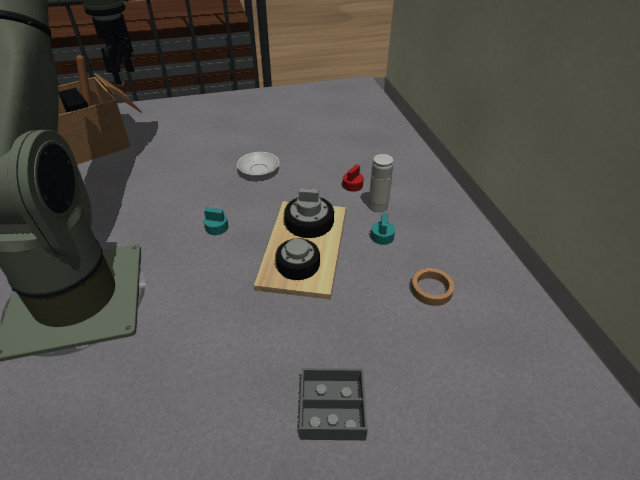

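Candidates in the top view: the steel cap on the large wheel (262,231), the red look-alike (204,165), turquoise ones (303,165) and (234,341), and the small wheel's cover (330,262). By the description I choose the steel one at (262,231) and check it in a close crop.

```bash
python3 - <<'E'
from h import *
p=read_camera("top"); q=read_camera("side")
a=cv2.resize(p["pixels"][195:285,215:335],(480,360),interpolation=cv2.INTER_CUBIC)
b=cv2.resize(q["pixels"][170:245,257:357],(320,240),interpolation=cv2.INTER_CUBIC)
b=cv2.copyMakeBorder(b,0,120,0,0,cv2.BORDER_CONSTANT)
cv2.imwrite("pics/c1.png",np.hstack([a,b]))
for pp in(p,q):
  print([(np.round(d["at"],3),round(d["score"],2)) for d in landmark_of(pp,"cap_bar")])
c=np.array([.543,.103,.118])
for deg in range(0,180,30):
  d=np.array([np.cos(np.radians(deg)),np.sin(np.radians(deg)),0])*.023
  print(deg,(proj(p,c+d)-[215,195])*4,(proj(p,c-d)-[215,195])*4)
E
```

```text
[(array([0.546, 0.105, 0.106]), 0.85), (array([0.711, 0.02 , 0.041]), 0.84), (array([0.705, 0.246, 0.04 ]), 0.79), (array([0.316, 0.156, 0.044]), 0.7)]
[(array([0.706, 0.025, 0.044]), 0.91), (array([0.705, 0.244, 0.042]), 0.78), (array([0.316, 0.159, 0.04 ]), 0.74), (array([0.543, 0.103, 0.104]), 0.57)]
0 [188.  80.] [184. 168.]
30 [168.  88.] [208. 164.]
60 [148. 104.] [224. 148.]
90 [144. 124.] [232. 128.]
120 [148. 148.] [228. 104.]
150 [164. 164.] [212.  88.]
```

View pics/c1.png

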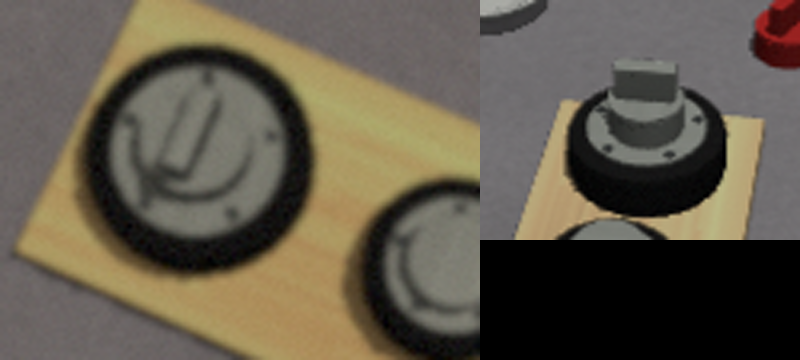

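The crop confirms it: grey steel cap on the larger wheel. The bar's ends are at about (208,90) and (172,172) in the crop, so the bar points about -24° in world. The jaw axis therefore needs ≈66°, and it is now at 76°.

Call:
step_arm([
  [100,[-30,0,-45],[0,0,0]],
  [100,[-60,0,-90],[0,0.03,0]],
  [100,[-95,0,-135],[0,0.06,0]],
  [100,[-125,0,-180],[0,0.1,0]],
  [100,[-155,0,-225],[0,0.14,0]],
  [100,[-190,0,-270],[0,0.175,0]],
  [100,[-220,0,-320],[0,0.175,0]],
  [100,[-250,0,-365],[0,0.175,0]],
  [100,[-285,0,-410],[0,0.175,0]],
  [100,[-346,0,-503],[0,0.175,0]],
])

```text
t: 1.9
tcp_pos: [0.4696, 0.1836, 0.2315]
ee_rot: [[0.402, 0.0, -0.916], [0.916, 0.0, 0.402], [0.0, -1.0, -0.0]]
force: [0.3, 0.9, 1.1]
width: 0.0853
```

Call:
step_arm([
  [100,[0,0,0],[0,0,0]],
  [100,[0,0,0],[0,0,0]],
  [100,[0,0,0],[0,0,0]],
  [100,[0,0,0],[0,0,0]],
  [100,[0,0,0],[0,0,0]],
  [100,[0,0,0],[0,0,0]],
  [100,[0,0,0],[0,0,0]],
  [100,[0,0,0],[0,0,0]],
  [100,[0,0,0],[0,0,0]],
  [100,[0,0,0],[0,0,0]],
])

```text
t: 2.9
tcp_pos: [0.4685, 0.1854, 0.2313]
ee_rot: [[0.402, -0.0, -0.916], [0.916, -0.0, 0.402], [-0.0, -1.0, 0.0]]
force: [0.2, 0.2, 0.2]
width: 0.0853
```

```bash
cat >> h.py <<'E'
def wrist():
    s=readout.observe(); p=read_camera("wrist")
    T=np.eye(4); T[:3,:3]=s["ee_rot"]; T[:3,3]=s["tcp_pos"]
    M=np.linalg.inv(T@p["hand_eye"]); q=dict(p); q["R"]=M[:3,:3]; q["t"]=M[:3,3]
    return s,p,q
def ray(q,uv,z):
    d=q["R"].T@np.linalg.inv(q["mtx"])@np.array([*uv,1.]); c=-q["R"].T@q["t"]
    return c+d*(z-c[2])/d[2]
E
python3 - <<'E'
from h import *
s,p,q=wrist()
print(s["tcp_pos"].round(4),s["q"].round(3),s["t"]); print(s["ee_rot"].round(3))
cv2.imwrite("pics/w1.png",p["pixels"])
for th in("cap","hub","cap_bar"):
    print(th,[(np.round(d["at"],3),round(d["score"],2),proj(q,d["at"])) for d in landmark_of(p,th)[:3]])
E
```

```text
[0.4685 0.1854 0.2313] [-0.405  0.601 -0.062  1.739  0.049  0.803  0.667] 2.9
[[ 0.402 -0.    -0.916]
 [ 0.916 -0.     0.402]
 [-0.    -1.     0.   ]]
cap [(array([ 0.316,  0.159, -0.002]), 0.68, array([228.,  59.])), (array([0.544, 0.106, 0.062]), 0.63, array([277., 321.]))]
hub []
cap_bar [(array([0.543, 0.105, 0.105]), 0.94, array([269., 347.])), (array([0.319, 0.163, 0.044]), 0.78, array([220.,  53.]))]
```

View pics/w1.png

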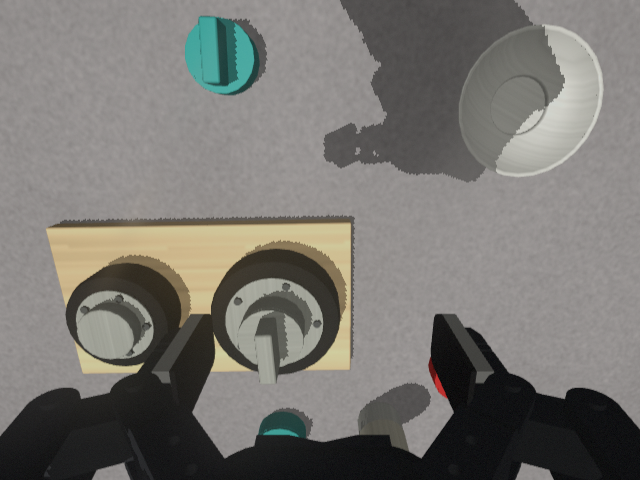

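Target is the reached pose, so I must send the rest. The picture shows the steel cap on the large wheel, with its bar at about (266,355). The dish is at (532,100).

Call:
step_arm([
  [100,[-9,0,-20],[0,0,0]],
  [100,[-18,0,-40],[0,0,0]],
  [100,[-27,0,-60],[0,0,0]],
  [100,[-36,0,-80],[0,0,0]],
  [100,[-45,0,-101],[0,0,0]],
  [100,[-45,20,-101],[0,0,0]],
  [100,[-45,40,-101],[0,0,0]],
  [100,[-45,60,-101],[0,0,0]],
  [100,[-45,60,-101],[0,0,0]],
  [100,[-45,60,-101],[0,0,0]],
])

```text
t: 4.1
tcp_pos: [0.543, 0.1037, 0.1718]
ee_rot: [[0.402, -0.0, -0.916], [0.916, -0.0, 0.402], [-0.0, -1.0, 0.0]]
force: [0.1, 0.3, 0.7]
width: 0.0853
```

```bash
python3 - <<'E'
from h import *
s,p,q=wrist()
print(s["tcp_pos"].round(4),s["q"].round(3)); print(s["ee_rot"].round(3))
im=p["pixels"].copy()
L=[[(np.round(d["at"],3),round(d["score"],2)) for d in landmark_of(p,th)[:2]] for th in("cap","cap_bar")]
print(L)
a=np.radians(-24); e=np.array([np.cos(a),np.sin(a),0]); n=np.array([-np.sin(a),np.cos(a),0]); c=np.array([.543,.104,.118])
P=np.array([proj(q,c+i*.023*e+j*.007*n) for i,j in((1,1),(1,-1),(-1,-1),(-1,1))],int)
cv2.polylines(im,[P.reshape(-1,1,2)],True,(0,0,255),1); print(P.tolist())
cv2.imwrite("pics/w2.png",im)
E
```

```text
[0.543  0.1037 0.1718] [-0.209  0.75  -0.072  1.645  0.073  0.75   0.842]
[[ 0.402 -0.    -0.916]
 [ 0.916 -0.     0.402]
 [-0.    -1.     0.   ]]
[[(array([ 0.71 ,  0.019, -0.003]), 0.93), (array([0.703, 0.248, 0.003]), 0.77)], [(array([0.546, 0.101, 0.104]), 0.81), (array([0.714, 0.021, 0.04 ]), 0.72)]]
[[335, 304], [311, 303], [310, 227], [336, 227]]
```

View pics/w2.png

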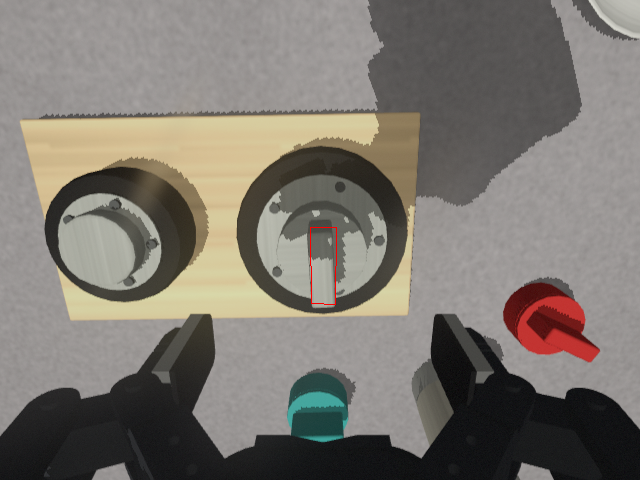

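Overlay fits the bar within 1–2 mm. Descend and grip.

Call:
step_arm([
  [100,[0,20,0],[0,0,0]],
  [100,[0,40,0],[0,0,0]],
  [100,[0,60,0],[0,0,0]],
  [100,[0,77,0],[0,0,0]],
  [100,[0,77,0],[0,0,0]],
  [40,[0,77,0],[0,0,0]],
  [0,[0,77,0],[0,0,0]],
  [0,[0,77,0],[0,0,0]],
  [0,[0,77,0],[0,0,0]],
  [0,[0,77,0],[0,0,0]],
], squeeze=60)

```text
t: 5.25
tcp_pos: [0.543, 0.1036, 0.0946]
ee_rot: [[0.402, 0.0, -0.916], [0.916, -0.0, 0.402], [0.0, -1.0, -0.0]]
force: [-3.2, -0.5, 25.1]
width: 0.0131
```

Call:
step_arm([
  [0,[0,0,0],[0,0,0]],
  [0,[0,0,0],[0,0,0]],
  [0,[0,0,0],[0,0,0]],
  [0,[0,0,0],[0,0.05,0]],
  [0,[0,0,0],[0,0.1,0]],
  [0,[0,0,0],[0,0.15,0]],
  [0,[0,0,0],[0,0.2,0]],
  [0,[0,0,0],[0,0.25,0]],
  [0,[0,0,0],[0,0.3,0]],
  [0,[0,0,0],[0,0.3,0]],
])

```text
t: 6.25
tcp_pos: [0.543, 0.1037, 0.0948]
ee_rot: [[0.653, 0.001, -0.757], [0.757, -0.001, 0.653], [-0.0, -1.0, -0.001]]
force: [-0.8, -3.3, 8.7]
width: 0.0128
```

```bash
python3 - <<'E'
from h import *
s=readout.observe(); print({k:np.round(v,3) for k,v in s.items()})
E
```

```text
{'t': np.float64(6.25), 'q': array([-0.256,  0.869,  0.017,  1.713, -0.023,  0.559,  0.634]), 'joint_velocities': array([ 0.005, -0.002, -0.01 , -0.001,  0.016,  0.   ,  0.031]), 'tau': array([  0.968, -87.404,   3.271, -15.16 ,  -3.034,  -0.536,  -3.492]), 'tcp_pos': array([0.543, 0.104, 0.095]), 'ee_rot': array([[ 0.653,  0.001, -0.757],
       [ 0.757, -0.001,  0.653],
       [-0.   , -1.   , -0.001]]), 'force': array([-0.815, -3.269,  8.733]), 'moment': array([-0.603,  0.264,  2.611]), 'width': np.float64(0.013)}
```

Clockwise turning met 2.6 N·m at about 17°, which is a stop. Try the other way: back to start and 17° beyond.

Call:
step_arm([
  [0,[0,0,0],[0,-0.08,0]],
  [0,[0,0,0],[0,-0.16,0]],
  [0,[0,0,0],[0,-0.24,0]],
  [0,[0,0,0],[0,-0.32,0]],
  [0,[0,0,0],[0,-0.4,0]],
  [0,[0,0,0],[0,-0.48,0]],
  [0,[0,0,0],[0,-0.56,0]],
  [0,[0,0,0],[0,-0.64,0]],
  [0,[0,0,0],[0,-0.7,0]],
  [0,[0,0,0],[0,-0.7,0]],
])

```text
t: 7.25
tcp_pos: [0.5432, 0.1036, 0.0947]
ee_rot: [[0.012, 0.001, -1.0], [1.0, 0.0, 0.012], [0.0, -1.0, -0.001]]
force: [0.7, 0.9, 5.4]
width: 0.0128
```

```bash
python3 - <<'E'
from h import *
s=readout.observe(); print({k:np.round(v,3) for k,v in s.items()})
E
```

```text
{'t': np.float64(7.25), 'q': array([-0.159,  0.87 , -0.168,  1.71 ,  0.235,  0.581,  1.093]), 'joint_velocities': array([-0.008,  0.001,  0.016,  0.   , -0.021, -0.002, -0.041]), 'tau': array([  0.668, -88.297,  -2.208, -14.617,   0.477,   0.111,   1.116]), 'tcp_pos': array([0.543, 0.104, 0.095]), 'ee_rot': array([[ 0.012,  0.001, -1.   ],
       [ 1.   ,  0.   ,  0.012],
       [ 0.   , -1.   , -0.001]]), 'force': array([0.731, 0.86 , 5.447]), 'moment': array([-0.059, -0.082,  0.141]), 'width': np.float64(0.013)}
```

Free that way (counter-clockwise). Continue to about 81°.

Call:
step_arm([
  [0,[0,0,0],[0,-0.11,0]],
  [0,[0,0,0],[0,-0.22,0]],
  [0,[0,0,0],[0,-0.33,0]],
  [0,[0,0,0],[0,-0.44,0]],
  [0,[0,0,0],[0,-0.55,0]],
  [0,[0,0,0],[0,-0.66,0]],
  [0,[0,0,0],[0,-0.77,0]],
  [0,[0,0,0],[0,-0.88,0]],
  [0,[0,0,0],[0,-1.0,0]],
  [0,[0,0,0],[0,-1.0,0]],
])

```text
t: 8.25
tcp_pos: [0.5434, 0.1032, 0.0947]
ee_rot: [[-0.836, 0.001, -0.549], [0.549, -0.0, -0.836], [-0.001, -1.0, -0.0]]
force: [1.9, -2.3, 5.8]
width: 0.0126
```

```bash
python3 - <<'E'
from h import *
s=readout.observe(); print({k:np.round(v,3) for k,v in s.items() if k in("q","moment","force","ee_rot","width")})
E
```

```text
{'q': array([-0.019,  0.897, -0.441,  1.705,  0.568,  0.67 ,  1.791]), 'ee_rot': array([[-0.836,  0.001, -0.549],
       [ 0.549, -0.   , -0.836],
       [-0.001, -1.   , -0.   ]]), 'force': array([ 1.887, -2.323,  5.763]), 'moment': array([-0.384, -0.461,  0.101]), 'width': np.float64(0.013)}
```

80.4° turned with no resistance. Lift.

Call:
step_arm([
  [0,[0,-5,0],[0,0,0]],
  [0,[0,-10,0],[0,0,0]],
  [0,[0,-15,0],[0,0,0]],
  [0,[0,-20,0],[0,0,0]],
  [0,[0,-30,0],[0,0,0]],
  [0,[0,-45,0],[0,0,0]],
  [0,[0,-65,0],[0,0,0]],
  [0,[0,-85,0],[0,0,0]],
  [0,[0,-105,0],[0,0,0]],
  [0,[0,-105,0],[0,0,0]],
])

```text
t: 9.25
tcp_pos: [0.5435, 0.1042, 0.202]
ee_rot: [[-0.834, 0.003, -0.552], [0.552, 0.001, -0.834], [-0.002, -1.0, -0.003]]
force: [0.3, -0.9, -2.3]
width: 0.013
```

```bash
python3 - <<'E'
from h import *
s,p,q=wrist(); t=read_camera("side"); o=read_camera("top")
print({k:np.round(v,3) for k,v in s.items() if k in("q","moment","force","ee_rot","width","tcp_pos")})
cv2.imwrite("pics/l1.png",np.hstack([cv2.resize(p["pixels"],(400,300)),cv2.resize(t["pixels"][90:270,200:440],(400,300))]))
for n,pp in(("w",p),("side",t),("top",o)):
  for th in ("cap","dish"): print(n,th,[(np.round(d["at"],3),round(d["score"],2)) for d in landmark_of(pp,th)])
E
```

```text
{'q': array([ 0.028,  0.748, -0.535,  1.602,  0.454,  0.915,  1.887]), 'tcp_pos': array([0.544, 0.104, 0.202]), 'ee_rot': array([[-0.834,  0.003, -0.552],
       [ 0.552,  0.001, -0.834],
       [-0.002, -1.   , -0.003]]), 'force': array([ 0.26 , -0.877, -2.267]), 'moment': array([ 0.015,  0.009, -0.083]), 'width': np.float64(0.013)}
w cap [(array([ 0.712,  0.02 , -0.002]), 0.9), (array([ 0.318,  0.158, -0.   ]), 0.72), (array([0.543, 0.108, 0.169]), 0.57)]
w dish [(array([ 0.457,  0.385, -0.   ]), 0.97), (array([0.544, 0.11 , 0.168]), 0.38)]
side cap [(array([ 0.713,  0.02 , -0.003]), 0.87), (array([0.704, 0.245, 0.004]), 0.85), (array([0.543, 0.102, 0.164]), 0.81), (array([0.317, 0.16 , 0.003]), 0.58)]
side dish [(array([ 0.46 ,  0.386, -0.002]), 0.63)]
top cap [(array([ 0.316,  0.155, -0.002]), 0.78), (array([ 0.703,  0.247, -0.004]), 0.52)]
top dish [(array([ 0.458,  0.386, -0.004]), 0.82)]
```

View pics/l1.png

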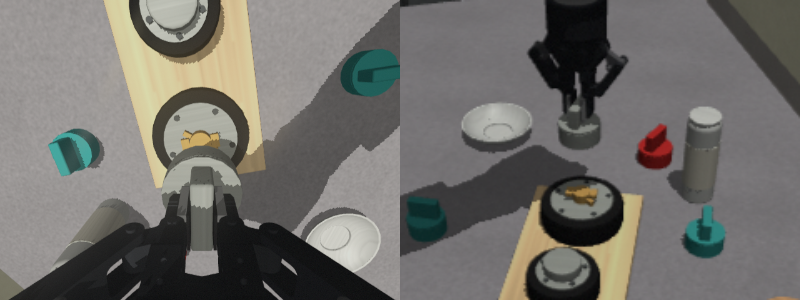

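The cap is off: the right half shows it hanging level at (578,128) and the bare brass thread at (580,193). Carry it to the dish at (0.458, 0.386).

Call:
step_arm([
  [0,[10,0,-8],[0,0,0]],
  [0,[24,0,-20],[0,0,0]],
  [0,[40,0,-33],[0,0,0]],
  [0,[56,0,-46],[0,0,0]],
  [0,[72,0,-60],[0,0,0]],
  [0,[88,0,-73],[0,0,0]],
  [0,[104,0,-86],[0,0,0]],
  [0,[116,0,-96],[0,0,0]],
  [0,[120,0,-100],[0,0,0]],
  [0,[120,0,-100],[0,0,0]],
])

```text
t: 10.7
tcp_pos: [0.4978, 0.2538, 0.1992]
ee_rot: [[-0.834, -0.0, -0.551], [0.551, -0.0, -0.834], [0.0, -1.0, 0.0]]
force: [-0.2, -0.7, -1.5]
width: 0.0129
```

Call:
step_arm([
  [0,[10,0,-8],[0,0,0]],
  [0,[24,0,-20],[0,0,0]],
  [0,[40,0,-33],[0,0,0]],
  [0,[56,0,-46],[0,0,0]],
  [0,[72,0,-60],[0,0,0]],
  [0,[88,0,-73],[0,0,0]],
  [0,[100,0,-83],[0,0,0]],
  [0,[106,0,-88],[0,0,0]],
  [0,[106,0,-88],[0,0,0]],
  [0,[106,0,-88],[0,0,0]],
])

```text
t: 11.7
tcp_pos: [0.4586, 0.3843, 0.1992]
ee_rot: [[-0.834, 0.0, -0.553], [0.553, -0.001, -0.834], [-0.001, -1.0, 0.001]]
force: [-0.5, -0.9, -1.3]
width: 0.0127
```

```bash
python3 - <<'E'
from h import *
s,p,q=wrist(); t=read_camera("side")
print({k:np.round(v,3) for k,v in s.items() if k in("t","q","joint_velocities","force","ee_rot","width","tcp_pos")})
cv2.imwrite("pics/d1.png",np.hstack([cv2.resize(p["pixels"],(400,300)),cv2.resize(t["pixels"][60:240,140:380],(400,300))]))
for n,pp in(("w",p),("side",t)):
  for th in ("cap","dish"): print(n,th,[(np.round(d["at"],3),round(d["score"],2)) for d in landmark_of(pp,th)])
E
```

```text
{'t': np.float64(11.7), 'q': array([-0.524,  0.811, -0.482,  1.43 ,  0.411,  1.002,  1.455]), 'joint_velocities': array([ 0.009, -0.003,  0.001,  0.004, -0.001, -0.001,  0.002]), 'tcp_pos': array([0.459, 0.384, 0.199]), 'ee_rot': array([[-0.834,  0.   , -0.553],
       [ 0.553, -0.001, -0.834],
       [-0.001, -1.   ,  0.001]]), 'force': array([-0.505, -0.9  , -1.309]), 'width': np.float64(0.013)}
w cap [(array([ 0.703,  0.25 , -0.001]), 0.95), (array([0.462, 0.389, 0.165]), 0.71)]
w dish [(array([ 0.455,  0.384, -0.   ]), 0.7)]
side cap [(array([ 0.712,  0.02 , -0.004]), 0.95), (array([0.702, 0.245, 0.003]), 0.95), (array([0.46 , 0.383, 0.167]), 0.93), (array([0.321, 0.162, 0.002]), 0.81)]
side dish [(array([ 0.459,  0.385, -0.   ]), 0.91), (array([0.513, 0.034, 0.003]), 0.64)]
```

View pics/d1.png

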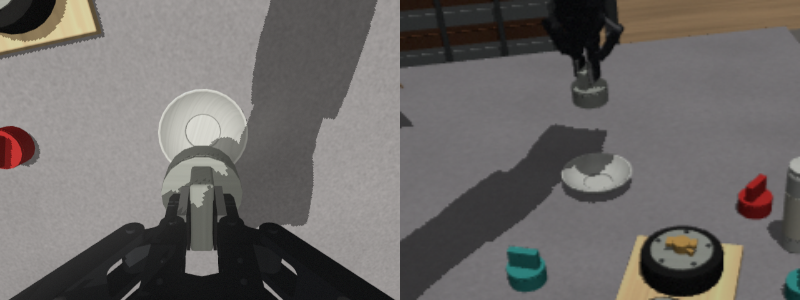

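The cap at (590,92) hangs level and still above the dish at (597,176). By measurement it is within 6 mm of the dish's middle, with its underside at about 0.166 m.

```bash
python3 -c "
from cell import manip; print(manip.job_done())"
```

```text
the job is handed in; nothing more can be done
None
```

The steel hub cap is off the larger wheel and held level over the middle of the dish. I handed the job in at about 12 s of the 54 s allowed; no verdict is reported.

- **Unscrewing:** I gripped the bar at 60 N. Clockwise it stopped dead near 15°, with 2.6 N·m on the wrist. Counter-clockwise it ran free, so I turned it to 80.4° from its start and lifted it off without resistance.
- **Last checks:** The side and wrist cameras put the cap at about (0.461, 0.386) m and the dish at (0.457, 0.385) m, so it is within 7 mm in either view. Its underside is about 166 mm above the bench. The fingers stand 12.7 mm apart on the bar, and the arm was still. The dish is where it was at the start, to within measurement error.
- **Disagreements:** The opening reads 12.7 mm, 1.3 mm less than the bar's stated 14 mm; I did not look into it. I did not measure the parts box, spray can or tape roll again at the end, but no move went near them.

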